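Print the top card with the self-inking stamp

ROBOT

A 6-joint arm with a two-finger parallel gripper is mounted at the origin on the work surface; the furniture and walls round the work are solid. World frame = base frame: x ahead of the robot, y to its left, z up, the work surface at z = 0. Lengths are in mm, angles in rad, forces in N, time in s.
With the tool pointing down it reaches from about 350 to 850 mm from the base axis. Payload 8.1 kg.
Tool frame: the origin (TCP) lies between the finger pads; the fingertips stand 8 mm ahead of it and the grasp point (between the pads) lies 11 mm behind it; z points along the fingers, y is the line along which they close (so a half turn about z gives the same grasp; the last joint's range is limited). The gripper opens to 85 mm and grips with 20 to 120 N. Pads are 22 mm wide; open, the fingers measure 114 mm over their backs; the gripper's body (76 mm by 85 mm) begins 54 mm behind the grasp point. The pads swing forward as they close: fully open they stand 13 mm farther back than shut.
Start: joints at [-1.281, 0.13, 1.488, -0, 1.523, -0.085], TCP at [219.672, -558.345, 239.292] pointing down, gripper open.
Joint ranges: [-2.96, 2.96], [-0.89, 2.26], [0.02, 2.5], [-1.34, 4.48], [0, 2.73], [-2.66, 2.66]. Speed limits (rad/s): [2.39, 2.39, 2.79, 3.14, 3.14, 3.14].

INTERFACE

Orientations are given as a rotation vector (axis times angle).
In Python, from cell import read_state, imaging, r gives the robot as it stands.
- The arm moves only by the shell command python3 -m inch 'ROWS' [OPENING]. ROWS is JSON, a list of rows, each a list of 6 numbers: the shift along the tool's x, y, z in cm, then the turn, a rotation vector about the tool's x, y, z in degrees. In form: [[x, y, z, wx, wy, wz], ...]. A call has 1 to 8 rows; each row is the pose to reach, as a shift and turn from the pose commanded when the call began, along the tool's axes at that moment; what a row does not reach only later rows make up. A row lasts 1/8 s, in which the tool goes at most 62.5 mm and 10.7 degrees, less where a joint would pass 70% of its speed; a pose out of reach is approached as far as the arm can. A call with a gripper value outside its range is refused whole. OPENING is the opening in per cent of the stroke, from 0 (shut) to 100 (fully open), set as the call begins (- or left out, the last holds). The fingers move at their own pace and stop on an object; the grip force is fixed at half the most. Time passes only in rows, so rows that repeat a pose let the fingers close. It gives the time, the measured TCP pose, the force, the opening and the grip force at its end, in the units of the state.
- read_state(): the state, without advancing time (a new reading comes with each control period).
- imaging.grab_frame(name): name is "scene" or "top" or "wrist"; returns the picture (480x640x3 uint8, blue, green, red); there is no depth.
- imaging.camera_params(name): a dict with "camera_matrix" (3x3 intrinsics, pixels), "R" (3x3) and "t" (3): a world point X has camera coordinates R X + t; the wrist camera has in their place "T_tool_cam" (4x4, takes a point from camera to tool coordinates, whose origin is the TCP and whose axes are the flange's). Camera axes: x right, y down, z forward; pixel columns grow to the right and rows downward; lengths in mm; the calibration is good to about 2 mm. A picture is of the moment at which its call begins: read the wrist's pose just before it. camera_params takes no time and is no camera call.
- r.finish_job(): hands the job in; it is judged then, once.
The state is a dict: "time": time; "joint_positions": joint angles; "qvel": joint speeds; "effort": joint torques, N m; "ee_pos": TCP position; "orientation": TCP orientation; "force": force on the tool from outside, world axes, zero at the start; "torque": the same for the moment, N m; "width": finger opening in mm; "gripper_force": force on a finger pad.
Only numpy, scipy, OpenCV 4.12 (cv2) and the standard library are available. Lean on these libraries where they do the work, as an engineer would, in place of code of your own. Each camera call takes 0.05 s, during which the arm holds its last target. There are 200 camera calls.

TASK

Print the top card: with the closed fingertips pointing down, press the self-inking stamp that stands on the stack of white cards on the middle of its cap, straight down to its stop, hold it down for two seconds without leaning hard on it, then let the cap spring fully up and withdraw. The stamp must not shift or leave the card, and the identical spare stamp beside the stack, the wooden handle stamp and the ink pad must be left alone.

Things in the scene. Friction and masses are not known exactly. Their poses are not given: they have to be found in the camera images.
- stamp_top (a point): Centre of the flat cap top of the stamp to press: a box-shaped self-inking stamp, kraft-coloured cap 38 x 61 mm from above (long side along own y), black foot 41 x 64 mm, 96 mm tall, 0.11 kg, loose and upright on the card stack (top about 102 mm above the table, cap up). Moves down with the cap; z is up. Press straight down within about 15 mm of it; further off-centre does not count.
- stamp_cap (a joint): Travel of that cap in m: 0 = fully up, 0.016 = pressed down to the stop. A spring pushes it up: about 4 N starts it moving, about 8 N holds it at the stop, beyond which it is rigid. It comes up by itself when released.
- card_stack: Fixed stack of blank off-white note cards, 96 mm (own x) x 126 mm (own y) x 6 mm thick, origin at the centre of its underside on the table. The stamp to press stands near its middle.
- spare_stamp_top (a point): Centre of the cap top of the spare stamp, identical to the other (38 x 61 mm cap, 96 mm tall) but standing loose directly on the table beside the card stack. Leave alone.
- spare_stamp_cap (a joint): Travel of the spare stamp's cap in m, 0 = up. Must stay up.
- handle_stamp_mid (a point): Centre, half-way up, of a loose turned beech hand stamp, 32 x 39 mm block with a round knob handle, 74 mm tall, standing on the table beside the card stack. Leave alone.
- ink_pad_mid (a point): Centre of a loose black ink pad case, 57 (own x) x 80 (own y) x 14 mm, lying on the table beside the card stack. Leave alone.
Things that resemble listed ones, but are neither listed nor needed, are in the scene too. Leave any blue or pink look-alike of the part that bears stamp_top alone.

How it is judged (in metres and radians):
On the way, in this order (a step that is already met when the one before it is completed fails the run):
1. the fingers press the stamp on the cards near the middle of its cap (grasp point within 18 mm of it, seen from above), down to its stop (at least 13.5 of 16 mm), and hold it there at least 1.5 s (value of joint stamp_cap above 0.0135 m and contact force between the fingers and stamp_cap above 1 N and horizontal distance between the grasp point and stamp_top below 0.018 m), for 1.5 s.
2. the fingers leave the stamp and its cap comes up again (value of joint stamp_cap below 0.002 m and contact force between each of the arm, the fingers and stamp below 0.1 N), for 0.2 s.
At the end, for the whole second after the job is handed in: Both caps fully up (within 2 mm), the stamp at rest and upright (within 0.05 rad) on the card within 8 mm of where it stood, and the spare stamp, handle stamp and ink pad each within 8 mm of where they stood (value of joint each of stamp_cap, spare_stamp_cap below 0.002 m and distance of each of stamp_top, spare_stamp_top, handle_stamp_mid, ink_pad_mid from where it was at the start of the episode below 0.008 m and angle between stamp_top's own z axis and vertical below 0.05 rad and linear speed of stamp below 0.02 m/s); the robot touches nothing.
It fails at once if the stamp is shoved more than 8 mm along the card (distance of stamp from where it was at the start of the episode above 0.008 m).
It fails at once if the stamp is lifted off the card or tipped (z of stamp in the frame of card_stack above 0.01 m or angle between stamp's own z axis and vertical above 0.15 rad).
It fails at once if the stamp is leaned on hard (over 40 N) (contact force between any of the fingers, the arm and stamp above 40 N).
It fails at once if the spare stamp's cap is pressed (over 3 mm) (value of joint spare_stamp_cap above 0.003 m).
It fails at once if the spare stamp, handle stamp or ink pad is touched, or moved more than 8 mm (distance of any of spare_stamp_top, handle_stamp_mid, ink_pad_mid from where it was at the start of the episode above 0.008 m or contact force between any of the fingers, the arm and spare_stamp above 0.5 N or contact force between any of the fingers, the arm and handle_stamp above 0.5 N or contact force between any of the fingers, the arm and ink_pad above 0.5 N).
It also fails if it takes over 35 s, if anything falls off the work surface, if the arm or the gripper's body presses on something with over 40 N, if the wrist force passes 120 N, or if a joint passes its speed limit or range.

## Working session

There is one attempt and no reset: what is moved stays moved. The work goes in short steps, Python scripts to look and compute and a shell command to move; the robot and the scene stay as the last step left them, time stands still between calls to the robot, and variables do not carry over. Pictures are saved under pics/ and viewed, at most 10 in all, crops included, and the job is handed in when it is done.

```bash
mkdir -p pics
python3 - <<'E'
from cell import read_state, imaging
import cv2,numpy as np
s=read_state();print(s['time'],s['ee_pos'],s['orientation'],s['width'])
a=imaging.grab_frame("top");b=imaging.grab_frame("scene")
cv2.imwrite('pics/top.png',a);cv2.imwrite('pics/scene.png',b)
for n in("top","scene","wrist"):
  print(n,{k:np.round(v,3).tolist() for k,v in imaging.camera_params(n).items()})
E
```

```text
0.0 [ 219.53342653 -557.8230242   238.25172883] [-3.08480346e+00 -5.84945730e-01  2.42165192e-04] 85.33156913482023
top {'camera_matrix': [[607.922, 0.0, 324.737], [0.0, 607.922, 239.976], [0.0, 0.0, 1.0]], 'R': [[-0.02, -1.0, 0.003], [-0.992, 0.019, -0.128], [0.128, -0.005, -0.992]], 't': [119.029, 487.351, 1128.834]}
scene {'camera_matrix': [[577.921, 0.0, 324.447], [0.0, 577.921, 235.782], [0.0, 0.0, 1.0]], 'R': [[0.754, -0.656, -0.017], [-0.341, -0.369, -0.865], [0.561, 0.658, -0.502]], 't': [-297.229, 275.676, 541.436]}
wrist {'camera_matrix': [[359.751, 0.0, 319.061], [0.0, 359.751, 238.367], [0.0, 0.0, 1.0]], 'T_tool_cam': [[-0.0, -0.955, -0.296, 75.104], [1.0, -0.0, -0.0, -0.642], [0.0, -0.296, 0.955, -133.868], [0.0, 0.0, 0.0, 1.0]]}
```

View pics/top.png

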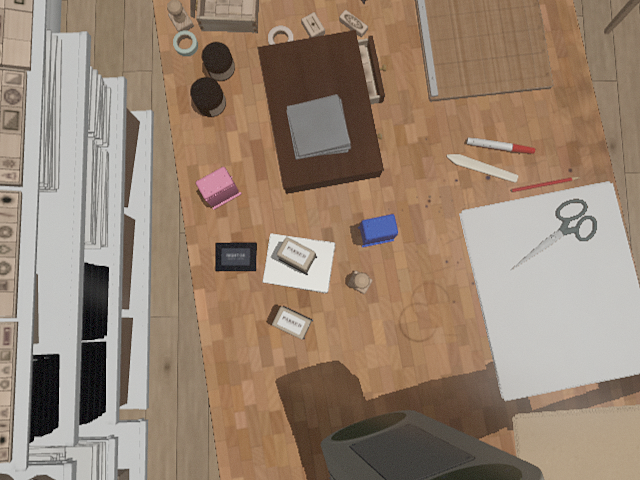

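View pics/scene.png

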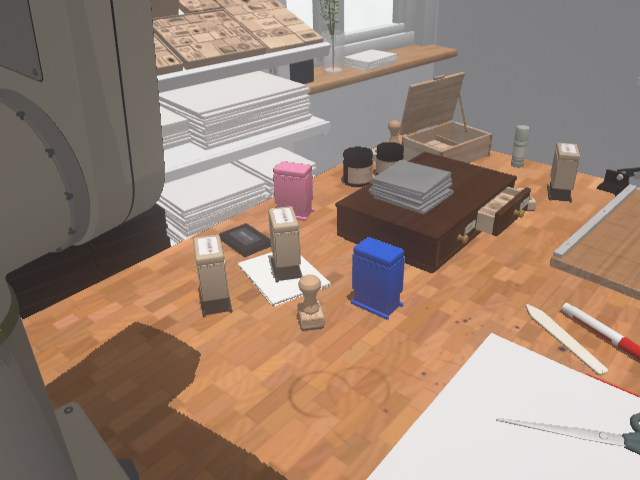

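Top view: the stamp on the white cards has its cap at about (296,253). It could be confused with the spare on the table (292,321), the pink one (217,187), the blue one (379,229), or the far one in the scene view (565,165). I choose the one on the cards, and will check it in a close crop and measure it.

```bash
cat > h.py <<'E'
import numpy as np
from cell import imaging
def ray(n,uv,z):
    p=imaging.camera_params(n);K,R,t=[np.array(p[k]) for k in("camera_matrix","R","t")]
    d=R.T@np.linalg.inv(K)@np.array([*uv,1.]);c=-R.T@t
    return c+d*(z-c[2])/d[2]
E
python3 - <<'E'
import cv2,numpy as np
from h import *
a=cv2.imread('pics/top.png');b=cv2.imread('pics/scene.png')
c1=cv2.resize(a[225:345,260:400],None,fx=4,fy=4,interpolation=cv2.INTER_NEAREST)
c2=cv2.resize(b[195:315,185:245+60],None,fx=4,fy=4,interpolation=cv2.INTER_NEAREST)[:480,:240*2]
cv2.imwrite('pics/c.png',cv2.resize(np.hstack([c1,c2[:480]]),None,fx=.75,fy=.75))
for n,uv in(("stamp",(297,252)),("spare",(292,321)),):print(n,ray("top",uv,102 if n=="stamp" else 96))
print("scene stamp",ray("scene",(284,213),102),"spare",ray("scene",(208,243),96))
E
```

```text
stamp [459.76925987 159.78102907 102.        ]
spare [337.79192498 170.58766296  96.        ]
scene stamp [465.00963023 171.09930038 102.        ] spare [339.52753918 181.51694771  96.        ]
```

View pics/c.png

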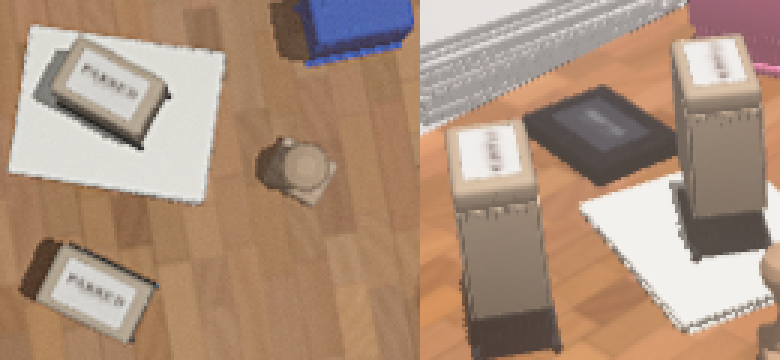

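Crop: the kraft stamp stands on the white card with its cap-top centre at top pixel (296.7,252.7), which is the right one. The spare stands on bare wood at (292,321), and the blue and handle stamps are to the right. Rays give about (460,160) for the stamp. I'll move above it with the fingers shut.

```bash
python3 -m inch '[[3,-3.6,0,0,0,0],[6.5,-7.8,0,0,0,0],[10,-12,0,0,0,0],[13.5,-16.2,0,0,0,0],[17,-20.4,0,0,0,0],[20.5,-24.6,0,0,0,0],[24,-28.8,0,0,0,0],[27,-32.4,0,0,0,0]]' 0
python3 -m inch '[[3.5,-4.2,0,0,0,0],[7,-8.4,0,0,0,0],[10.5,-12.6,0,0,0,0],[14,-16.8,0,0,0,0],[17.5,-21,0,0,0,0],[20,-24,0,0,0,0],[21.5,-25.6,0,0,0,0],[21.5,-25.6,0,0,0,0]]'
python3 -m inch '[[0,0,0,0,0,0],[0,0,0,0,0,0]]'
python3 - <<'E'
import cv2,numpy as np
from h import *
from cell import read_state
print("scene stamp",ray("scene",(283.7,219),102),"top",ray("top",(296.7,252.7),102))
s=read_state();np.savez('s.npz',p=s['ee_pos'],o=s['orientation']);print(s['force'],s['width'])
cv2.imwrite('pics/w1.png',imaging.grab_frame("wrist"))
E
```

```text
time: 1.1
ee_pos: [352.4, -156.1, 239.1]
orientation: [-3.086, -0.586, -0.0]
force: [0.4, 0.1, -1.1]
width: 0.1
gripper_force: 0.0
time: 2.1
ee_pos: [458.4, 160.1, 238.6]
orientation: [-3.086, -0.589, 0.002]
force: [0.3, -0.3, 0.5]
width: -0.0
gripper_force: 0.0
time: 2.35
ee_pos: [458.5, 158.1, 239.3]
orientation: [3.087, 0.584, -0.0]
force: [-1.1, -0.6, 0.3]
width: -0.4
gripper_force: 0.0
scene stamp [453.18033182 156.43314131 102.        ] top [458.52275142 160.3340806  102.        ]
[-1.1060652  -0.59469628  0.30670574] -0.42227730151954124
```

View pics/w1.png

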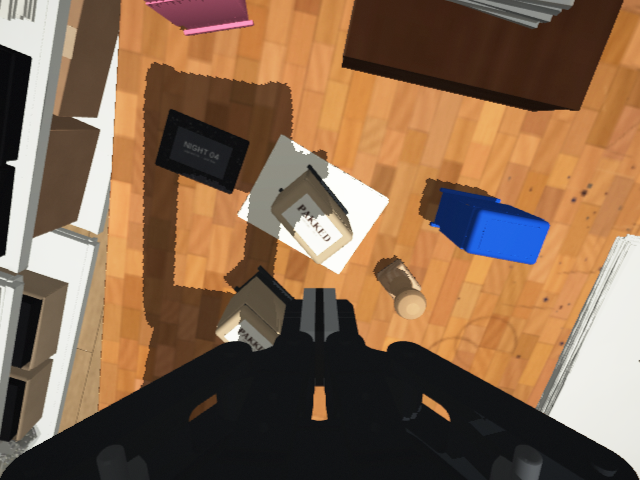

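The wrist view shows the shut fingertips ending at (320,290). The stamp cap on the cards has its label centre at about (313,224). The ink pad (203,150), handle stamp (405,295) and spare (250,325) are all clear of it.

Run:
```python
import cv2,numpy as np
from h import *
from scipy.spatial.transform import Rotation as R
s=np.load('s.npz');p=imaging.camera_params("wrist");K=np.array(p["camera_matrix"]);T=np.array(p["T_tool_cam"])
Rt=R.from_rotvec(s['o']).as_matrix()
im=cv2.imread('pics/w1.png')
def w(uv,z):
    d=Rt@T[:3,:3]@np.linalg.inv(K)@np.array([*uv,1.]);c=s['p']+Rt@T[:3,3]
    return c+d*(z-c[2])/d[2]
sub=im[180:265,265:355].astype(int)
m=((sub.min(2)>170)&(sub.max(2)-sub.min(2)<30)).astype(np.uint8)
for i,uv in enumerate([(313,223)]):
    X=w(uv,102);print(X,"tool delta",Rt.T@(X-s['p']))
cv2.imwrite('pics/w1c.png',cv2.resize(im[160:280,235:395],None,fx=5,fy=5,interpolation=cv2.INTER_CUBIC))
a=cv2.imread('pics/top.png')
```

```text
[459.96603593 164.37906022 102.        ] tool delta [  3.66612237  -5.3837657  137.2694808 ]
```

View pics/w1c.png

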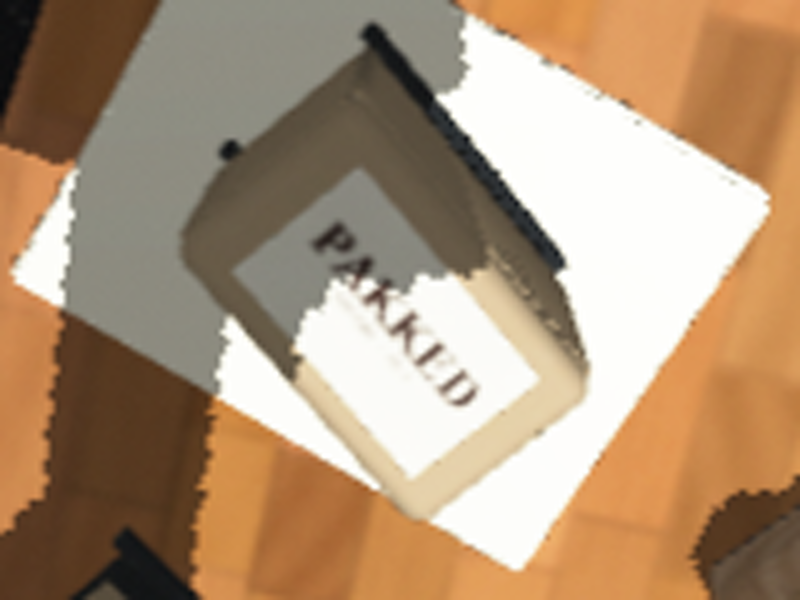

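The label corners in the crop average to pixel (312,225), which gives about (458.5,162) and agrees with the top view within 3 mm. I'll correct by that much and descend to just above the cap.

```bash
python3 -m inch '[[0.15,-0.35,2,0,0,0],[0.15,-0.35,5,0,0,0],[0.15,-0.35,8,0,0,0],[0.15,-0.35,10,0,0,0],[0.15,-0.35,11.3,0,0,0],[0.15,-0.35,11.8,0,0,0],[0.15,-0.35,11.8,0,0,0],[0.15,-0.35,11.8,0,0,0]]'
python3 - <<'E'
import cv2
from cell import imaging,read_state
print(read_state()['ee_pos'])
f=imaging.grab_frame("scene");g=imaging.grab_frame("wrist")
import numpy as np
cv2.imwrite('pics/d.png',np.hstack([cv2.resize(f[130:330,180:380],(400,400)),cv2.resize(g[150:350,220:420],(400,400))]))
E
```

```text
time: 3.4
ee_pos: [459.5, 162.9, 122.3]
orientation: [-3.087, -0.585, -0.003]
force: [0.0, 0.4, 0.5]
width: 0.1
gripper_force: 0.0
[459.48339042 162.880039   122.29519893]
```

View pics/d.png

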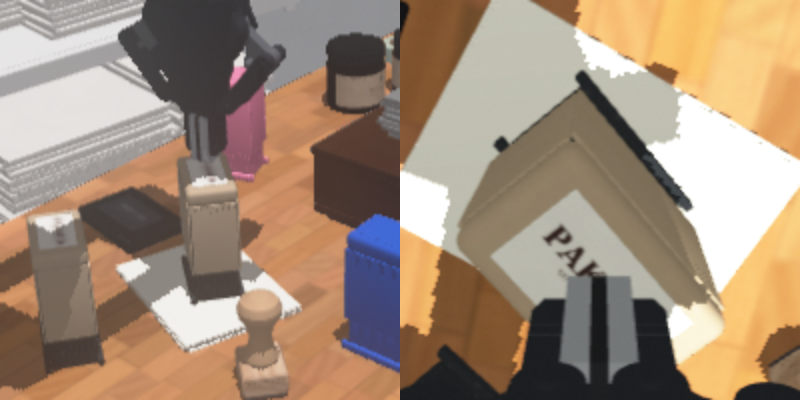

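The fingers hang just above the cap of the stamp on the cards, and the tips cover the second half of the label around crop (600,278). The label's left corner is at crop (490,258) and the right one near (692,320), so the centre is about wrist pixel (315,294). I'll cast a ray through that.

Run:
```python
from h import *
from scipy.spatial.transform import Rotation as R
from cell import read_state
s=read_state();p=imaging.camera_params("wrist");K=np.array(p["camera_matrix"]);T=np.array(p["T_tool_cam"])
Rt=R.from_rotvec(s['orientation']).as_matrix()
c=s['ee_pos']+Rt@T[:3,3]
for uv in((315,294),(307.5,245),(265,279),(366,310)):
    d=Rt@T[:3,:3]@np.linalg.inv(K)@np.array([*uv,1.]);X=c+d*(102-c[2])/d[2]
    print(X,Rt.T@(X-s['ee_pos']))
```

```text
[458.44028846 165.30485011 102.        ] [-1.32877207e-03 -2.57588817e+00  2.01365027e+01]
[479.82162056 177.25769597 102.        ] [24.27168668 -5.87005137 20.16961478]
[457.07850857 189.69289876 102.        ] [  7.66100116 -25.76899113  20.1425251 ]
[459.52638689 139.59055122 102.        ] [-8.40579493 21.75042843 20.12967431]
```

The tool is within 3 mm of the cap centre. I'll press in stages.

```bash
python3 -m inch '[[0,-0.15,0.4,0,0,0],[0,-0.15,0.8,0,0,0],[0,-0.15,1.1,0,0,0],[0,-0.15,1.4,0,0,0],[0,-0.15,1.7,0,0,0],[0,-0.15,2.0,0,0,0],[0,-0.15,2.2,0,0,0],[0,-0.15,2.2,0,0,0]]'
python3 -m inch '[[0,0,0.1,0,0,0],[0,0,0.2,0,0,0],[0,0,0.3,0,0,0],[0,0,0.3,0,0,0]]'
```

```text
time: 4.5
ee_pos: [458.3, 164.2, 99.4]
orientation: [-3.087, -0.585, -0.0]
force: [-2.1, -0.8, 5.6]
width: -0.1
gripper_force: 3.2
time: 5.0
ee_pos: [458.4, 164.1, 96.6]
orientation: [3.087, 0.585, 0.0]
force: [-2.3, -0.6, 7.1]
width: -0.1
gripper_force: 3.5
```

```bash
python3 -m inch '[[0,0,0.05,0,0,0],[0,0,0.1,0,0,0],[0,0,0.1,0,0,0]]'; python3 -m inch '[[0,0,0.05,0,0,0],[0,0,0.1,0,0,0],[0,0,0.1,0,0,0]]'
```

```text
time: 5.38
ee_pos: [458.4, 164.1, 95.7]
orientation: [3.087, 0.585, 0.0]
force: [-2.5, -1.1, 7.3]
width: -0.2
gripper_force: 3.6
time: 5.75
ee_pos: [458.4, 164.2, 94.7]
orientation: [-3.087, -0.585, -0.0]
force: [-3.4, -0.5, 6.9]
width: -0.1
gripper_force: 3.8
```

```bash
python3 -m inch '[[0,0,0.05,0,0,0],[0,0,0.1,0,0,0],[0,0,0.1,0,0,0]]'; python3 -m inch '[[0,0,0.03,0,0,0],[0,0,0.05,0,0,0],[0,0,0.05,0,0,0]]'
```

```text
time: 6.12
ee_pos: [458.7, 164.2, 94.3]
orientation: [3.086, 0.585, 0.001]
force: [-4.2, -1.9, 11.3]
width: 0.1
gripper_force: 5.9
time: 6.5
ee_pos: [458.9, 164.2, 94.3]
orientation: [3.086, 0.585, 0.002]
force: [-6.1, -1.9, 15.0]
width: -0.1
gripper_force: 7.8
```

The force has risen to 15 N with no further travel, so the cap is at its stop. I'll hold for 2 s and check that the force doesn't climb.

```bash
python3 -m inch '[[0,0,0,0,0,0],[0,0,0,0,0,0],[0,0,0,0,0,0],[0,0,0,0,0,0],[0,0,0,0,0,0],[0,0,0,0,0,0],[0,0,0,0,0,0],[0,0,0,0,0,0]]'; python3 -m inch '[[0,0,0,0,0,0],[0,0,0,0,0,0],[0,0,0,0,0,0],[0,0,0,0,0,0],[0,0,0,0,0,0],[0,0,0,0,0,0],[0,0,0,0,0,0],[0,0,0,0,0,0]]'
```

```text
time: 7.5
ee_pos: [458.9, 164.2, 94.3]
orientation: [3.086, 0.585, 0.002]
force: [-6.5, -2.9, 16.2]
width: 0.1
gripper_force: 7.8
time: 8.5
ee_pos: [458.9, 164.2, 94.3]
orientation: [3.086, 0.585, 0.002]
force: [-5.5, -1.6, 15.5]
width: 0.2
gripper_force: 7.8
```

Held for 2 s at about 16 N. Now I'll raise straight up, slowly at first.

```bash
python3 -m inch '[[0,0,-0.2,0,0,0],[0,0,-0.5,0,0,0],[0,0,-0.9,0,0,0],[0,0,-1.3,0,0,0],[0,0,-1.7,0,0,0],[0,0,-2.2,0,0,0],[0,0,-3.2,0,0,0],[0,0,-5,0,0,0]]'
python3 -m inch '[[0,0,-3,0,0,0],[0,0,-6,0,0,0],[0,0,-9,0,0,0],[0,0,-9,0,0,0],[0,0,-9,0,0,0],[0,0,-9,0,0,0]]'
python3 - <<'E'
import cv2,numpy as np
from cell import imaging
f=imaging.grab_frame("scene");g=imaging.grab_frame("wrist");b=cv2.imread('pics/scene.png')
c=lambda i:cv2.resize(i[190:340,190:340],(390,390))
cv2.imwrite('pics/e.png',np.hstack([c(b),c(f)]))
E
```

```text
time: 9.5
ee_pos: [457.6, 164.0, 143.0]
orientation: [3.087, 0.585, -0.003]
force: [0.5, -0.2, -0.6]
width: 0.1
gripper_force: 0.0
time: 10.25
ee_pos: [457.6, 164.0, 231.7]
orientation: [3.086, 0.585, -0.003]
force: [0.4, 0.3, -0.4]
width: 0.1
gripper_force: 0.0
```

View pics/e.png

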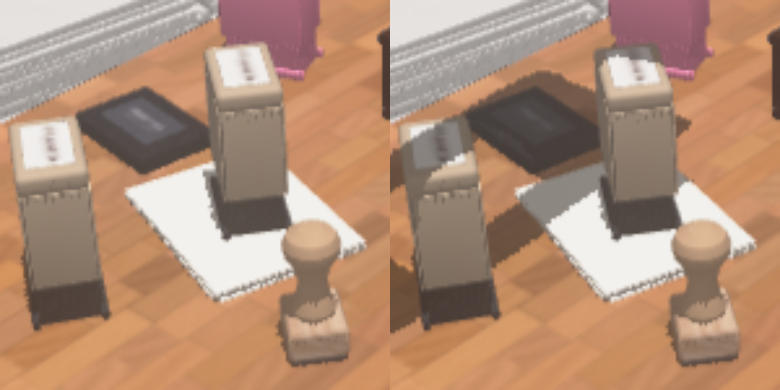

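The before (left) and after (right) crops match. The stamp's cap top is at (245,70) before and (635,70) after (a plain 390 px offset), so it is fully up and unshifted, and the neighbours haven't moved.

```bash
python3 -c "
from cell import r
print(r.finish_job())"
```

```text
the job is handed in; nothing more can be done
None
```

I pressed the stamp on the cards to its stop, held it for just over 2 s at about 16 N, then released it and withdrew. In the last picture its cap is fully up and nothing has moved. The job is handed in, but no verdict came back.

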